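Snap the sealing cap onto the canister neck and keep it pressed

TASK

Lift the red snap cap out of its open aluminium mould by the knob, and press it upright onto the white neck of the steel canister until it clicks over the neck's spring balls. Keep pressing after the click so that the cap sits fully home on the black seal ring, and finish like that: the program ends with the fingers still on the cap, pressing it down firmly on the seal, not letting go. Do not disturb the sugar dredger, the tally counter or the white label roll.

Things in the scene. Friction and masses are not known exactly. Their poses are not given: they have to be found in the camera images.
- cap_center (a point): centre (half-way up, on the axis) of the loose red plastic snap cap, about 60 g, round, 56 mm high: hollow skirt 46 mm in diameter from its underside (28 mm below this point) to a flat shoulder 4 mm above this point, then a solid round knob 28 mm in diameter, 24 mm high. Starts upright in the mould cavity, knob up, its lowest 18 mm sunk in
- cap: the same cap; origin at the centre of its underside, z up along its axis. Its bore is open below and 29 mm deep: an inner lip 30 mm in diameter and 3 mm high at the very bottom, above the lip 36 mm in diameter
- mould: fixed aluminium mould half, block 100 x 100 x 24 mm with an open round cavity 48 mm in diameter and 18 mm deep in the middle of its top; two guide pins stand 7 mm above the block at opposite corners, 39 mm off the middle in x and y; 10 mm high steel strips along two sides reach 70 mm from the middle. Origin: centre of the underside, on the table, below the cavity axis; z up
- canister: fixed steel canister with a blue band, 88 mm in diameter and 58 mm high, clamped on a 120 x 120 x 10 mm grey base. White neck upright in the middle of its top. Origin: centre of the base's underside, on the neck axis; z up
- seat (a point): point on the neck axis level with the top of the unpressed seal ring, 66 mm above the table: the cap's underside comes here when the cap is on. The white neck round this axis is 27 mm in diameter up to 17 mm above this point, then tapers to 16 mm in diameter at its top, 24 mm above this point
- balls (a point): point on the neck axis level with the centres of four spring balls of 12 mm diameter, 90 degrees apart, 34 mm across; 8.6 mm above seat. The cap's lip meets them with its underside 13 mm above seat; the push needed peaks at roughly 6 to 12 N, then drops, and from 7 mm the balls draw the cap down. At 1 mm above seat the lip is past them and the cap stays on by itself
- seal_ring: black rubber seal ring round the foot of the neck, 48 mm outside, 31 mm inside, 8 mm high, carried on springs: it yields downward 3 N per mm, at most 3 mm (9 N), then is solid. Origin: centre of its underside, 8 mm below seat when unpressed
- dredger_center (a point): centre, half-way up, of a loose upright steel sugar dredger, 70 mm in diameter, 116 mm high; leave alone
- counter_center (a point): centre, half-way up, of a loose grey hand tally counter, 54 x 67 x 26 mm; leave alone
- labels_center (a point): centre, half-way up, of a loose white label roll lying flat, 92 x 134 x 40 mm; leave alone
Things that resemble listed ones, but are neither listed nor needed, are in the scene too. Of the things shaped like the cap, the red one is meant.

How it is judged:
By the outcome, as a careful person would: the job done as asked, in the order asked, and still so for the second after the job is handed in, while the arm keeps its last pose, push and grip.
It also fails if it takes over 48 s, if anything falls off the work surface, if the arm or the gripper's body presses on something with over 40 N, if the wrist force passes 120 N, or if a joint passes its speed limit or range.

ROBOT

A 6-joint arm with a two-finger parallel gripper is mounted at the origin on a cart in front of the work surface, level with it; the furniture and walls round the work are solid. World frame = base frame: x ahead of the robot, y to its left, z up, the work surface at z = 0. Lengths are in m, angles in rad, forces in N, time in s.
With the tool pointing down it reaches from about 0.3 to 0.875 m from the base axis. Payload 6.4 kg.
Tool frame: the origin (TCP) lies midway between the tips of the shut fingers; the grasp point (between the pads) lies 19 mm behind it; z points along the fingers, y is the line along which they close (so a half turn about z gives the same grasp; the last joint's range is limited). The gripper opens to 85 mm and grips with 20 to 120 N. Pads are 22 mm wide; open, the fingers measure 114 mm over their backs; the gripper's body (76 mm by 85 mm) begins 54 mm behind the grasp point. The pads swing forward as they close: fully open they stand 13 mm farther back than shut.
Start: joints at [0.951, 0.181, 1.607, -0, 1.354, -0.206], TCP at [0.231, 0.526, 0.205] pointing down, gripper open.
Joint ranges: [-2.99, 2.99], [-0.89, 2.07], [0.3, 2.58], [-1.14, 4.28], [0, 2.63], [-3.12, 3.12]. Speed limits (rad/s): [2.57, 2.57, 3.01, 3.14, 3.14, 3.14].

INTERFACE

Orientations are given as a unit quaternion [w, x, y, z].
In Python, from bench import ctrl gives the robot as it stands. The module is installed in compiled form; this text tells all that it offers.
- The arm moves only by the tool move_arm, never from a script. Its argument "plan" is one flat list of numbers, 6 for each row, row after row: the shift along the world's x, y, z in units of 50 mm (1.0 is 50 mm), then the turn, a rotation vector about the world's x, y, z in rad. A call has 1 to 10 rows; each row is the pose to reach, as a shift and turn from the pose commanded when the call began; what a row does not reach only later rows make up. A row lasts 1/8 s, in which the tool goes at most 62.5 mm and 10.7 degrees, less where a joint would pass 70% of its speed; a pose out of reach is approached as far as the arm can. A call with a gripper value outside its range is refused whole. "grip" is the finger opening in mm, from 0 to 85.4, set as the call begins (left out, the last holds). The fingers move at their own pace and stop on an object; the grip force is fixed at half the most. Time passes only in rows, so rows that repeat a pose let the fingers close. It gives the time, the measured TCP pose, the force, the opening and the grip force at its end, in the units of the state.
- ctrl.get_obs(): the state, without advancing time (a new reading comes with each control period).
- ctrl.camera(name): name is "side" or "top"; returns a dict with "pixels" (400x640x3 uint8, red, green, blue), "fx", "fy", "cx", "cy" (pixels), "origin" and "attitude" of the camera in the world. Camera axes: x right, y down, z forward; pixel columns grow to the right and rows downward; lengths in m; the calibration is good to about 2 mm. A picture is of the moment at which its call begins. There is no depth.
- ctrl.hand_in(): hands the job in; it is judged then, once.
The state is a dict: "time_s": time; "q": joint angles; "dq": joint speeds; "joint_efforts": joint torques, N m; "eef_pos": TCP position; "eef_rot": TCP orientation; "wrist_force": force on the tool from outside, world axes, zero at the start; "torque": the same for the moment, N m; "opening": opening from 0.0 (shut) to 1.0 (fully open); "grasp_force": force on a finger pad.
Only numpy, scipy, OpenCV 4.12 (cv2) and the standard library are available. Lean on these libraries where they do the work, as an engineer would, in place of code of your own. Each camera call takes 0.05 s, during which the arm holds its last target. There are 200 camera calls.

## Working session

There is one attempt and no reset: what is moved stays moved. The work goes in short steps, Python scripts to look and compute and a tool call to move; the robot and the scene stay as the last step left them, time stands still between calls to the robot, and variables do not carry over. Pictures are saved under pics/ and viewed, at most 10 in all, crops included, and the job is handed in when it is done.

Besides the shell and the picture viewer there is one more tool, called after "Call:" as a command line: name --argument value ..., lists and objects as JSON in quotes. move_arm: Moves the arm, as the interface text tells. Its arguments: {"type":"object","properties":{"plan":{"type":"array"},"grip":{"type":"number"}},"required":["plan"]}

```bash
mkdir -p pics; cat > h.py <<'E'
from bench import ctrl
import cv2, numpy as np
from scipy.spatial.transform import Rotation as R
def snap(n,f):
    c=ctrl.camera(n); cv2.imwrite('pics/'+f,c['pixels'][:,:,::-1]); np.save('pics/'+n+'.npy',c,allow_pickle=True); return c
def rot(c):
    a=np.array(c['attitude'],float)
    return a if a.shape==(3,3) else R.from_quat(a[[1,2,3,0]]).as_matrix()
def ray(c,u,v):
    d=rot(c)@np.array([(u-c['cx'])/c['fx'],(v-c['cy'])/c['fy'],1]); return np.array(c['origin']),d
def atz(c,u,v,z):
    o,d=ray(c,u,v); return o+d*(z-o[2])/d[2]
def proj(c,p):
    q=rot(c).T@(np.array(p)-c['origin']); return np.array([c['fx']*q[0]/q[2]+c['cx'],c['fy']*q[1]/q[2]+c['cy']])
E
python3 - <<'E'
from h import *
for n in('top','side'):
    c=snap(n,n+'1.png'); print(n,c['fx'],c['cx'],c['cy'],c['origin'],c['attitude'])
print(ctrl.get_obs())
E
```

```text
top 460.91108422777626 315.7446821508616 194.46746847091666 [0.38871897 0.07995876 1.29343092] [ 0.04812831 -0.70529775  0.70565705 -0.04782132]
side 412.99564133563877 318.60684805699145 204.64228709671698 [ 0.45606826 -0.79343229  0.50427134] [-0.530612    0.84607702 -0.04507526  0.02393318]
{'time_s': 0.1, 'q': array([ 9.50692256e-01,  1.81514706e-01,  1.60791011e+00, -1.72539392e-05,
        1.35381272e+00, -2.06271266e-01]), 'dq': array([ 9.45614703e-05, -1.51350854e-03, -3.90334806e-03, -8.25265967e-04,
       -1.93396855e-04, -9.36139029e-04]), 'joint_efforts': array([ 7.00161982e-04, -4.45880485e+01, -3.52240419e+01, -1.66214422e-04,
        4.16098104e-03,  1.12585704e-05]), 'eef_pos': array([0.23086802, 0.52601665, 0.2037463 ]), 'eef_rot': array([-3.22520914e-04,  2.05441166e-01,  9.78669122e-01, -7.56610712e-04]), 'wrist_force': array([ 0.23799981, -0.70026034, -0.14766859]), 'torque': array([0.00676435, 0.01849216, 0.01236164]), 'grasp_force': 0.0, 'opening': 0.9983208112846451}
```

View pics/top1.png

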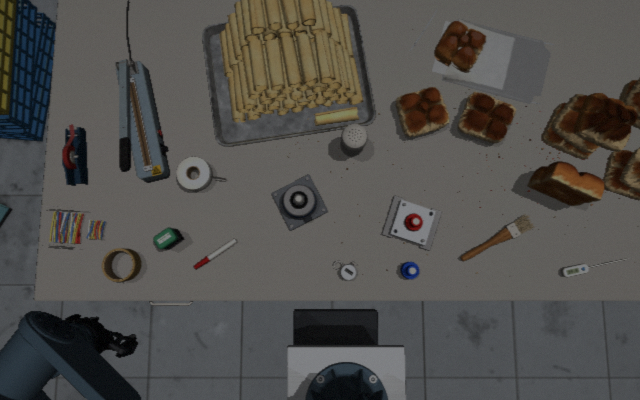

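View pics/side1.png

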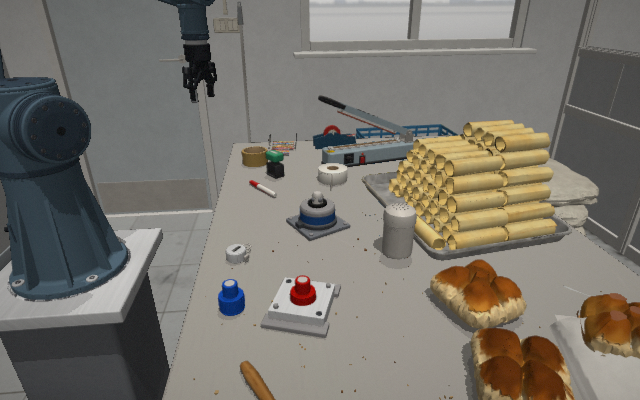

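The red cap-shaped thing is in the mould at top (415,222) and side (303,290). The blue lookalike stands loose at top (410,270) and side (231,298). The red one in the mould fits the description. The canister with the blue band and white neck is at top (299,202) and side (318,212). I'll confirm with one enlarged crop.

```bash
python3 - <<'E'
from h import *
T=np.load('pics/top.npy',allow_pickle=True).item();S=np.load('pics/side.npy',allow_pickle=True).item()
def cr(c,u,v,w=40): return cv2.resize(c['pixels'][v-w*3//4:v+w*3//4,u-w:u+w,::-1],(400,300),interpolation=cv2.INTER_CUBIC)
cv2.imwrite('pics/crop1.png',np.vstack([np.hstack([cr(T,415,222),cr(T,299,202)]),np.hstack([cr(S,303,298,50),cr(S,318,212)])]))
for c,u,v in((T,415,222),(S,303,290)):
    p=c['pixels'].astype(int); m=((p[:,:,0]>90)&(p[:,:,1]<70)&(p[:,:,2]<70)).astype(np.uint8)
    n,l,s,ce=cv2.connectedComponentsWithStats(m); k=[i for i in range(1,n) if np.hypot(*(ce[i]-[u,v]))<15 and s[i][4]>30]
    for i in k: print(s[i],ce[i],atz(c,*ce[i],.045))
print(atz(T,415,222,.062),atz(T,299,201,.09))
for z in(.006,.034,.062): print(proj(S,atz(T,415,222,.05)*[1,1,0]+[0,0,z]))
E
```

```text
[408 214  15  16  95] [415.90526316 220.83157895] [ 0.48698382 -0.19117069  0.045     ]
[290 276  26  30 481] [302.86694387 293.16424116] [ 0.48494911 -0.20375323  0.045     ]
[ 0.48251756 -0.1849643   0.062     ] [0.53583651 0.12449305 0.09      ]
[301.95915153 304.77959287]
[301.57523094 292.53219553]
[301.17861313 279.87974606]
```

View pics/crop1.png

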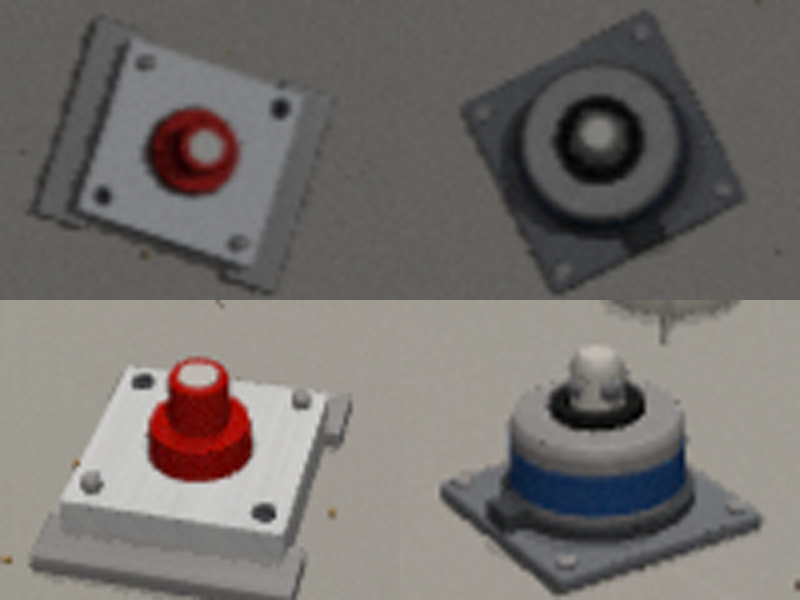

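The crop confirms it: red cap with knob, sunk in the mould cavity, and white neck with spring balls and black ring on the canister.

```bash
cat >> h.py <<'E'
def tri(c1,p1,c2,p2):
    A=[];b=[]
    for c,p in((c1,p1),(c2,p2)):
        o,d=ray(c,*p); d/=np.linalg.norm(d); M=np.eye(3)-np.outer(d,d); A.append(M);b.append(M@o)
    return np.linalg.lstsq(np.vstack(A),np.hstack(b),rcond=None)[0]
E
python3 - <<'E'
from h import *
T=np.load('pics/top.npy',allow_pickle=True).item();S=np.load('pics/side.npy',allow_pickle=True).item()
for n,a,b,z in(('knobtop',(415.8,221),(302.6,278.9),.062),('ring',(298.2,199.6),(317,202.8),.066)):
    print(n,tri(T,a,S,b),atz(T,*a,z),atz(S,*b,z))
print('shoulder',atz(T,413.4,221.8,.038),'dredger',atz(T,353,132,.116),'blue',atz(T,410,269,.05))
E
```

```text
knobtop [ 0.48557144 -0.18688489  0.06339986] [ 0.48519466 -0.18718363  0.062     ] [ 0.48615273 -0.18490448  0.062     ]
ring [0.54303112 0.12772389 0.0614589 ] [0.54255648 0.12754505 0.066     ] [0.54204495 0.11825676 0.066     ]
shoulder [ 0.48489384 -0.18578135  0.038     ] dredger [ 0.71516629 -0.01751089  0.116     ] blue [ 0.3581051  -0.17051519  0.05      ]
```

Call:
move_arm --plan '[1,-2.8,0,0,0,0,1.4,-4,0,0,0,0,1.8,-5,0,0,0,0,2.2,-6,0,0,0,0,2.5,-7,0,0,0,0,2.9,-8,0,0,0,0,3.2,-9,0,0,0,0,3.6,-10,0,0,0,0,3.9,-11,0,0,0,0,4.3,-12,0,0,0,0]' --grip 60

```text
time_s: 1.35
eef_pos: [0.4419, -0.064, 0.2046]
eef_rot: [0.0, 0.206, 0.979, 0.0]
wrist_force: [1.0, 0.1, 0.7]
opening: 0.704
grasp_force: 0.0
```

Call:
move_arm --plan '[0.4,-1.1,0,0,0,0,0.79,-2.25,0,0,0,0,0.79,-2.25,-1,0,0,0,0.79,-2.25,-2,0,0,0,0.79,-2.25,-2,0,0,0,0.79,-2.25,-2,0,0,0]'

```text
time_s: 2.1
eef_pos: [0.4821, -0.1748, 0.1061]
eef_rot: [0.001, 0.205, 0.979, -0.0]
wrist_force: [-0.9, -0.1, 0.6]
opening: 0.706
grasp_force: 0.0
```

```bash
python3 - <<'E'
from h import *
T=snap('top','t2.png');S=snap('side','s2.png');o=ctrl.get_obs();print(o['eef_pos'])
def cr(c,p,w=50):
    u,v=map(int,p);return cv2.resize(c['pixels'][v-w*3//4:v+w*3//4,u-w:u+w,::-1],(400,300),interpolation=cv2.INTER_CUBIC)
cv2.imwrite('pics/crop2.png',np.vstack([np.hstack([cr(T,(412,222)),cr(T,(298,200),30)]),np.hstack([cr(S,(303,270)),cr(S,(318,205),30)])]))
print(proj(S,o['eef_pos']),proj(T,o['eef_pos']))
E
```

```text
[ 0.48300043 -0.17522446  0.10720897]
[299.83023708 254.72212351] [414.94948769 220.47830379]
```

View pics/crop2.png

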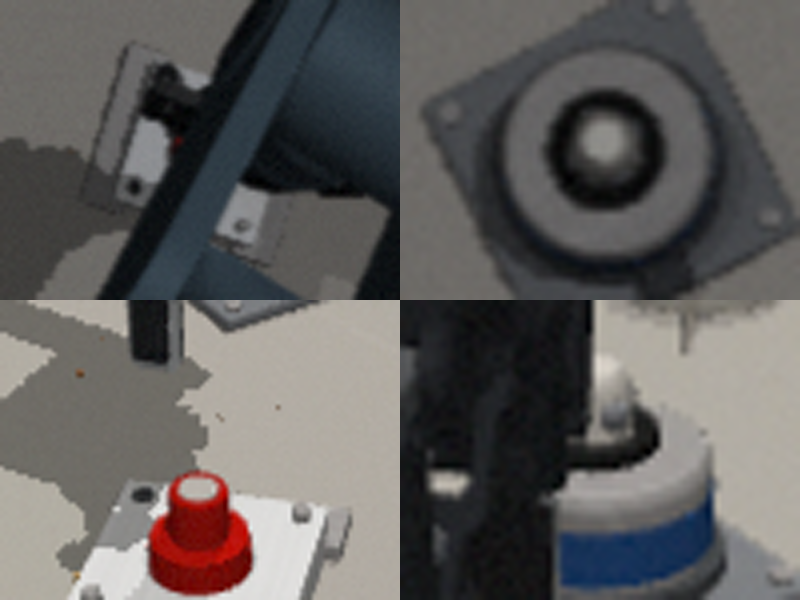

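Call:
move_arm --plan '[0.05,-0.23,0,0,0,0,0.05,-0.23,-0.6,0,0,0,0.05,-0.23,-1.0,0,0,0,0.05,-0.23,-1.34,0,0,0,0.05,-0.23,-1.34,0,0,0,0.05,-0.23,-1.34,0,0,0]'

```text
time_s: 2.95
eef_pos: [0.4845, -0.1865, 0.0384]
eef_rot: [0.001, 0.205, 0.979, -0.0]
wrist_force: [-0.1, -0.3, 0.8]
opening: 0.704
grasp_force: 0.0
```

```bash
python3 - <<'E'
from h import *
S=snap('side','s3.png');o=ctrl.get_obs();print(o['eef_pos'],o['wrist_force'])
u,v=map(int,proj(S,o['eef_pos']));print(u,v)
cv2.imwrite('pics/crop3.png',cv2.resize(S['pixels'][v-45:v+45,u-60:u+60,::-1],(800,600),interpolation=cv2.INTER_CUBIC))
E
```

```text
[ 0.48461306 -0.18646335  0.03860655] [-0.27905076 -0.1904128   0.07113985]
302 290
```

View pics/crop3.png

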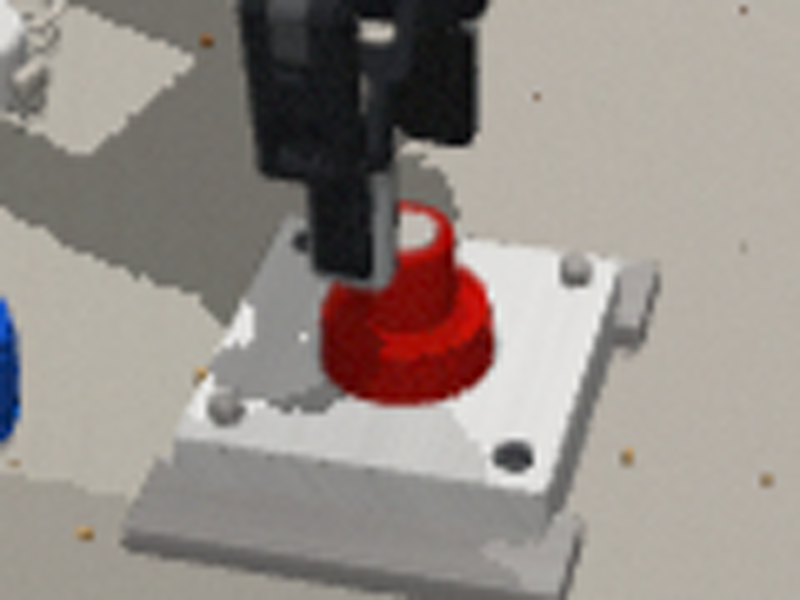

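The near finger (355,270 in the crop) stands beside the knob (415,240), with its tip above the shoulder. I'll close now.

Call:
move_arm --plan '[0,0,0,0,0,0,0,0,0,0,0,0,0,0,0,0,0,0,0,0,0,0,0,0,0,0,0,0,0,0,0,0,0,0,0,0]' --grip 10

```text
time_s: 3.75
eef_pos: [0.4837, -0.1859, 0.0376]
eef_rot: [-0.0, 0.205, 0.979, 0.0]
wrist_force: [0.7, 0.2, 0.0]
opening: 0.112
grasp_force: 0.0
```

The opening is 9.6 mm with no force, so the knob isn't between the pads. I'll look.

```bash
python3 - <<'E'
from h import *
S=snap('side','s4.png');T=snap('top','t4.png');o=ctrl.get_obs();print(o['eef_pos'],o['wrist_force'],o['opening'],o['grasp_force'],o['q'])
print(proj(S,o['eef_pos']),proj(T,o['eef_pos']))
a=cv2.resize(S['pixels'][215:335,240:360,::-1],(400,400),interpolation=cv2.INTER_CUBIC)
b=cv2.resize(T['pixels'][162:282,355:475,::-1],(400,400),interpolation=cv2.INTER_CUBIC)
cv2.imwrite('pics/crop4.png',np.hstack([a,b]))
E
```

```text
[ 0.48375532 -0.18585489  0.03754583] [0.1102382  0.07072217 0.04686846] 0.11534280847863666 0.0 [-5.96116956e-01  2.76591966e-01  1.86984044e+00 -8.96995505e-06
  9.95283811e-01 -1.75308331e+00]
[301.64351168 290.36305409] [413.40426044 222.22969542]
```

View pics/crop4.png

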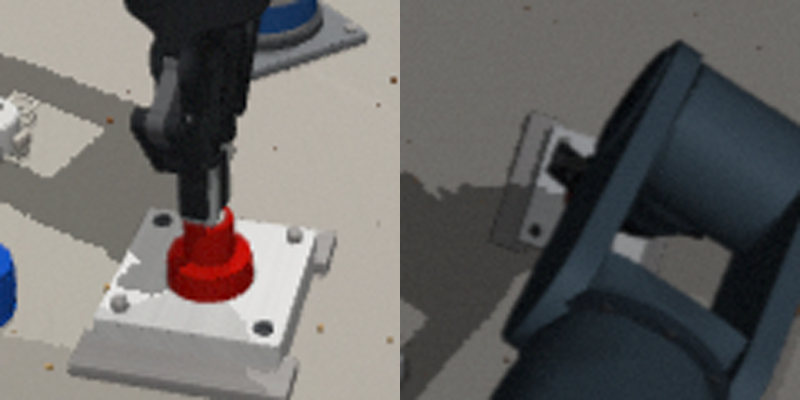

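```bash
python3 - <<'E'
from h import *
S=np.load('pics/side.npy',allow_pickle=True).item()
y=np.array([.402,.915,0])
for e,h,n in(((.483,-.175,.107),.03,'c2 297.6,248'),((.4846,-.1865,.0386),.03,'c3 299.7,287.7'),((.4838,-.1859,.0375),.005,'c4 301.5,281.6')):
    print(n,[(dz,proj(S,np.array(e)-h*y+[0,0,dz]).round(1)) for dz in(0,.01,.02,.03)])
E
```

```text
c2 297.6,248 [(0, array([293.7, 263.9])), (0.01, array([293.5, 259. ])), (0.02, array([293.3, 254. ])), (0.03, array([293.1, 248.9]))]
c3 299.7,287.7 [(0, array([296.3, 300.2])), (0.01, array([296.1, 295.7])), (0.02, array([295.9, 291. ])), (0.03, array([295.7, 286.3]))]
c4 301.5,281.6 [(0, array([300.7, 292. ])), (0.01, array([300.6, 287.5])), (0.02, array([300.4, 283. ])), (0.03, array([300.3, 278.4]))]
```

```bash
python3 - <<'E'
from h import *
a=cv2.imread('pics/s4.png')[245:310,265:345]
b=cv2.imread('pics/t4.png')[190:255,385:465]
cv2.imwrite('pics/crop5.png',np.hstack([cv2.resize(i,(400,325),interpolation=cv2.INTER_CUBIC) for i in(cv2.convertScaleAbs(a,alpha=1.5),cv2.convertScaleAbs(b,alpha=2.2))]))
E
```

```text
(no output)
```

View pics/crop5.png

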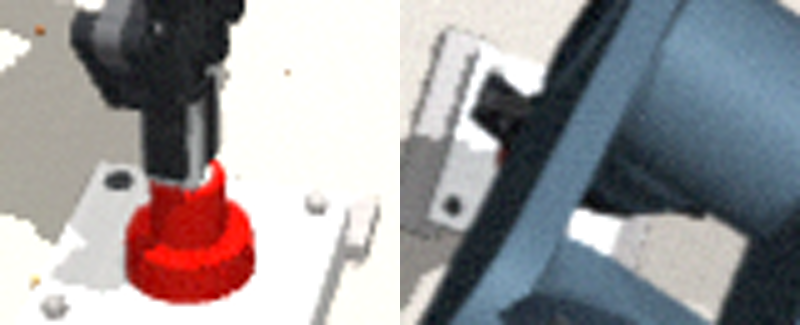

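The shut tips sit above the knob top, at side pixel (301,281). They are about 23 mm higher than the reported TCP suggests, while the lateral alignment is good. I'll open, go 20 mm deeper and close again.

Call:
move_arm --plan '[0,0,0,0,0,0,0,0,0,0,0,0,0,0,0,0,0,0,0,0,0,0,0,0,0,0,0,0,0,0,0,0,-0.2,0,0,0,0,0,-0.4,0,0,0,0,0,-0.4,0,0,0]' --grip 60

```text
time_s: 4.85
eef_pos: [0.4827, -0.1852, 0.0161]
eef_rot: [-0.001, 0.205, 0.979, 0.001]
wrist_force: [-0.2, -0.9, -0.1]
opening: 0.702
grasp_force: 0.0
```

Call:
move_arm --plan '[0,0,0,0,0,0,0,0,0,0,0,0,0,0,0,0,0,0,0,0,0,0,0,0,0,0,0,0,0,0,0,0,0,0,0,0]' --grip 10

```text
time_s: 5.6
eef_pos: [0.4843, -0.1862, 0.0181]
eef_rot: [0.001, 0.205, 0.979, -0.0]
wrist_force: [-0.3, 0.1, 5.8]
opening: 0.301
grasp_force: 59.1
```

```bash
python3 - <<'E'
from h import *
S=snap('side','s6.png');o=ctrl.get_obs();print(o['eef_pos'],o['wrist_force'],o['opening'],o['grasp_force'])
cv2.imwrite('pics/crop6.png',cv2.resize(S['pixels'][245:320,255:355,::-1],(800,600),interpolation=cv2.INTER_CUBIC))
E
```

```text
[ 0.48423689 -0.18616924  0.01807078] [0.49617667 0.17952896 5.08792376] 0.30183955099994236 59.07338619232178
```

View pics/crop6.png

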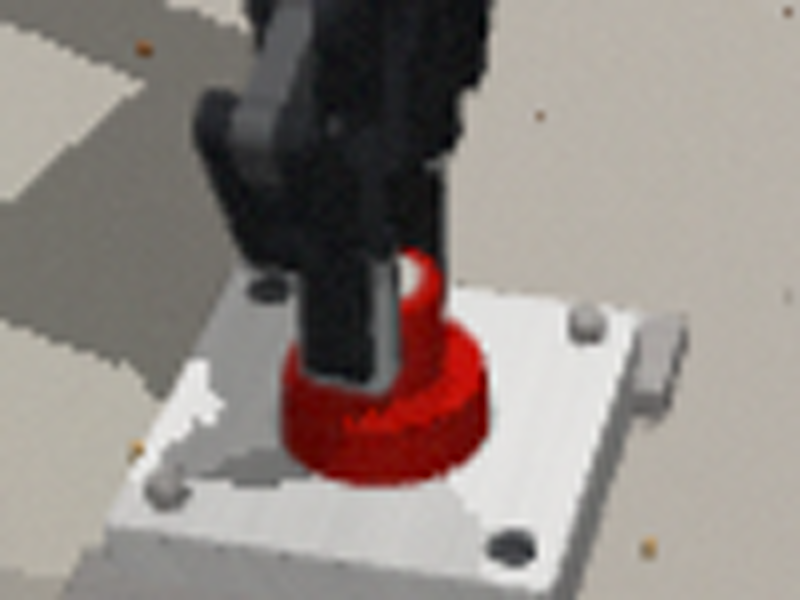

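The cap is gripped: force 59 N, with the fingertip (350,385 in the crop) resting on the shoulder. Next I'll lift it and carry it over the neck, and refine the neck position on the way.

Call:
move_arm --plan '[0,0,0.3,0,0,0,0,0,0.8,0,0,0,0,0,1.6,0,0,0,0,0,2.4,0,0,0,0.2,0.9,2.6,0,0,0,0.4,2.0,2.6,0,0,0,0.6,3.1,2.6,0,0,0,0.8,4.2,2.6,0,0,0,1,5.2,2.6,0,0,0,1.14,6.0,2.6,0,0,0]'

```text
time_s: 6.9
eef_pos: [0.5404, 0.1162, 0.148]
eef_rot: [-0.0, 0.205, 0.979, -0.0]
wrist_force: [1.3, 0.1, -1.4]
opening: 0.299
grasp_force: 59.2
```

```bash
python3 - <<'E'
from h import *
o=ctrl.get_obs();print(o['eef_pos'],o['wrist_force'],o['opening'],o['grasp_force'])
T=cv2.imread('pics/top1.png');S=cv2.imread('pics/side1.png')
t=np.load('pics/top.npy',allow_pickle=True).item();s=np.load('pics/side.npy',allow_pickle=True).item()
def ell(I,x,y,w,h,thr,k=8):
    g=cv2.cvtColor(cv2.resize(I[y-h:y+h,x-w:x+w],None,fx=k,fy=k,interpolation=cv2.INTER_CUBIC),cv2.COLOR_BGR2GRAY)
    c,_=cv2.findContours((g<thr).astype(np.uint8),cv2.RETR_EXTERNAL,cv2.CHAIN_APPROX_NONE)
    c=max(c,key=cv2.contourArea);e=cv2.fitEllipse(cv2.convexHull(c));return (np.array(e[0])+.5)/k-.5+[x-w,y-h],np.array(e[1])/k
for th in(45,55,65):
    p,z=ell(T,298,200,13,13,th);print('ringtop',th,p,z,atz(t,*p,.066))
for th in(40,50):
    p,z=ell(S,317,203,14,9,th);print('ringside',th,p,z,atz(s,*p,.064))
# cap in top1: red+white blob hull
p=T.astype(int);m=((p[:,:,2]>p[:,:,1]+35)).astype(np.uint8)[205:240,400:432]
m=cv2.resize(m*255,None,fx=8,fy=8,interpolation=cv2.INTER_CUBIC)
c,_=cv2.findContours((m>127).astype(np.uint8),cv2.RETR_EXTERNAL,cv2.CHAIN_APPROX_NONE);c=max(c,key=cv2.contourArea)
e=cv2.fitEllipse(c);q=(np.array(e[0])+.5)/8-.5+[400,205];print('shoulder',q,np.array(e[1])/8,atz(t,*q,.037))
E
```

```text
[0.54036284 0.11621927 0.14802505] [ 1.27439277  0.09602031 -1.37798799] 0.2986552334522649 59.22248303890228
ringtop 45 [298.33019257 199.57865238] [17.573349   17.85071373] [0.54261403 0.12719591 0.066     ]
ringtop 55 [298.30673695 199.57832432] [17.99890327 18.3168335 ] [0.54261495 0.12725886 0.066     ]
ringtop 65 [298.36538029 199.56121826] [18.38001823 18.78268814] [0.54266113 0.12710169 0.066     ]
ringside 40 [316.97941303 202.66527557] [ 9.70949173 18.73391914] [0.54246247 0.12319047 0.064     ]
ringside 50 [316.9497366  202.58917046] [10.03664207 19.06773186] [0.5424324 0.123633  0.064    ]
shoulder [413.73598957 221.72633743] [16.39613152 16.89898491] [ 0.48517124 -0.18691571  0.037     ]
```

Call:
move_arm --plan '[0,0.27,0,0,0,0,0,0.27,-0.4,0,0,0,0,0.27,-0.6,0,0,0,0,0.27,-0.7,0,0,0,0,0.27,-0.7,0,0,0]'

```text
time_s: 7.52
eef_pos: [0.5407, 0.127, 0.1125]
eef_rot: [-0.0, 0.206, 0.979, -0.0]
wrist_force: [-0.5, 0.3, -0.8]
opening: 0.3
grasp_force: 59.3
```

```bash
python3 - <<'E'
from h import *
S=snap('side','s7.png');o=ctrl.get_obs();print(o['eef_pos'],o['wrist_force'],o['opening'],o['grasp_force'])
print([ctrl.get_obs()['eef_pos'].round(4) for _ in range(2)])
a=cv2.resize(S['pixels'][160:235,270:370,::-1],(800,600),interpolation=cv2.INTER_CUBIC);cv2.imwrite('pics/crop7.png',a)
print('neck top exp',proj(S,[.5425,.127,.09]),'skirt bottom exp',proj(S,[.5425,.127,o['eef_pos'][2]-.012]))
E
```

```text
[0.54098686 0.12713437 0.11289322] [ 0.16861168  0.39990925 -0.95358132] 0.3015244293880911 59.276220202445984
[array([0.541 , 0.1271, 0.1129]), array([0.541 , 0.1271, 0.1129])]
neck top exp [316.74615065 192.43236604] skirt bottom exp [316.70463952 188.35730961]
```

View pics/crop7.png

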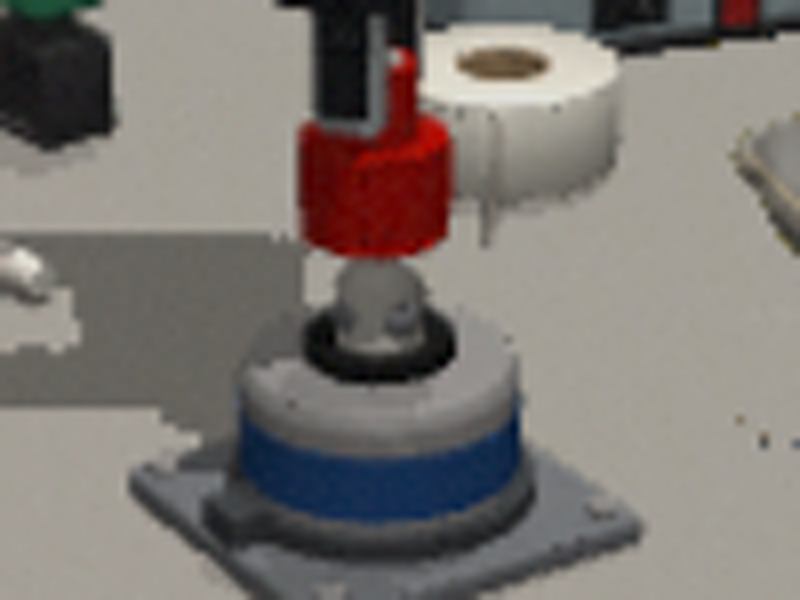

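The skirt centre (375) lies about 1 mm left of the ring centre (380), allowing for the tilt. I'll correct x by +1 mm and go down with force checks.

Call:
move_arm --plan '[0.02,0,0,0,0,0,0.02,0,-0.15,0,0,0,0.02,0,-0.3,0,0,0,0.02,0,-0.4,0,0,0,0.02,0,-0.4,0,0,0]'

```text
time_s: 8.2
eef_pos: [0.5413, 0.1276, 0.0919]
eef_rot: [-0.001, 0.205, 0.979, -0.0]
wrist_force: [0.0, 0.2, -0.3]
opening: 0.305
grasp_force: 59.3
```

Call:
move_arm --plan '[0,0,-0.06,0,0,0,0,0,-0.12,0,0,0,0,0,-0.18,0,0,0,0,0,-0.24,0,0,0,0,0,-0.24,0,0,0]'

```text
time_s: 8.82
eef_pos: [0.5414, 0.1276, 0.0799]
eef_rot: [-0.0, 0.205, 0.979, -0.0]
wrist_force: [1.1, 1.2, -4.3]
opening: 0.299
grasp_force: 59.3
```

Call:
move_arm --plan '[0,0,-0.04,0,0,0,0,0,-0.08,0,0,0,0,0,-0.08,0,0,0,0,0,-0.08,0,0,0]'

```text
time_s: 9.32
eef_pos: [0.5418, 0.1275, 0.0768]
eef_rot: [0.0, 0.205, 0.979, -0.0]
wrist_force: [-1.6, -0.5, 3.5]
opening: 0.299
grasp_force: 59.8
```

Clicked, and now compressing the ring. I'll press on.

Call:
move_arm --plan '[0,0,-0.03,0,0,0,0,0,-0.06,0,0,0,0,0,-0.06,0,0,0,0,0,-0.06,0,0,0]'

```text
time_s: 9.82
eef_pos: [0.5422, 0.1275, 0.075]
eef_rot: [0.0, 0.205, 0.979, -0.0]
wrist_force: [-6.4, -1.5, 12.6]
opening: 0.304
grasp_force: 60.9
```

Call:
move_arm --plan '[-0.02,0,-0.01,0,0,0,-0.02,0,-0.03,0,0,0,-0.02,0,-0.03,0,0,0,-0.02,0,-0.03,0,0,0,-0.02,0,-0.03,0,0,0]'

```text
time_s: 10.45
eef_pos: [0.5422, 0.1275, 0.0749]
eef_rot: [0.002, 0.205, 0.979, 0.0]
wrist_force: [-6.4, -2.0, 20.5]
opening: 0.305
grasp_force: 61.7
```

```bash
python3 - <<'E'
from h import *
S=snap('side','s8.png');o=ctrl.get_obs();print(o['eef_pos'],o['wrist_force'],o['opening'],o['grasp_force'])
cv2.imwrite('pics/crop8.png',cv2.resize(S['pixels'][160:235,270:370,::-1],(800,600),interpolation=cv2.INTER_CUBIC))
E
```

```text
[0.5422847  0.12747523 0.07493638] [-6.74554041 -1.61664162 20.91547396] 0.2968934755626313 61.67104125022888
```

View pics/crop8.png

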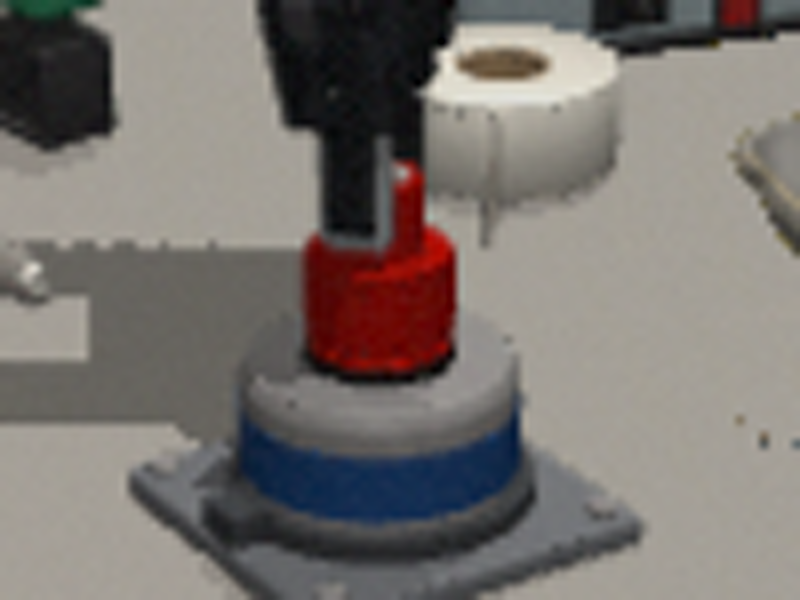

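The cap sits upright on the black ring (380,365). It has bottomed out, since z no longer changes, with about 21 N pressing down and the grip holding.

```bash
python3 -c "
from bench import ctrl
print(ctrl.hand_in())"
```

```text
the job is handed in; nothing more can be done
None
```

The red cap is snapped onto the canister's neck and fully home on the seal ring, upright, with the fingers still gripping it and pressing down at about 21 N; the job was handed in at about 10.5 s.

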